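Set the stop of the cheese holder and run its wing nut down

ROBOT

A 6-joint arm with a two-finger parallel gripper is mounted at the origin on the work surface. World frame = base frame: x ahead of the robot, y to its left, z up, the work surface at z = 0. Lengths are in m, angles in degrees, forces in N, time in s.
With the tool pointing down it reaches from about 0.4 to 0.825 m from the base axis. Payload 7 kg.
Tool frame: the origin (TCP) lies at the very end of the fingers, on their centre line; the grasp point (between the pads) lies 19 mm behind it; z points along the fingers, y is the line along which they close (so a half turn about z gives the same grasp; the last joint's range is limited). The gripper opens to 88 mm and grips with 3 to 60 N. Pads are 19 mm wide; open, the fingers measure 130 mm over their backs; the gripper's body (78 mm by 193 mm) begins 47 mm behind the grasp point.
Start: joints at [-52.764, 20.546, 0.682, 0, -70.136, -16.507], TCP at [0.239, -0.631, 0.227] pointing down, gripper open.
Joint ranges: [-176.03, 176.03], [-82.01, 121.73], [-58.28, 71.71], [-173.87, 95.51], [-174.79, -0.11], [-173.66, 173.66]. Speed limits (degrees/s): [136.94, 136.94, 172.46, 180, 180, 180].

INTERFACE

Orientations are given as [roll, pitch, yaw] about the fixed x, y, z axes, in that order (R = Rz(yaw) Ry(pitch) Rx(roll)).
In Python, from plant import r gives the robot as it stands. The module is installed in compiled form; this text tells all that it offers.
- The arm moves only by the tool jog_arm, never from a script. Its arguments are lists of equal length, an entry for each row: "travel": the shift along the tool's x, y, z each as a share of 50 cm, from -1 to 1, a list of three; "dr": the turn, a rotation vector about the tool's x, y, z each as a share of 360 degrees, from -1 to 1, a list of three; "claw": the opening, from 0 (shut) to 1 (fully open). A call has exactly 10 rows; each row is the pose to reach, as a shift and turn from the pose commanded when the call began, along the tool's axes at that moment, turning the shorter way round; what a row does not reach only later rows make up. A row lasts 1/8 s, in which the tool goes at most 62.5 mm and 10.7 degrees, less where a joint would pass 70% of its speed; a pose out of reach is approached as far as the arm can. A call with a number of a shift or a turn outside -1 to 1 is refused whole. A call with a gripper value outside its range is refused whole. The fingers move at their own pace and stop on an object; "newtons" is the grip in N (left out, the last holds). Time passes only in rows, so rows that repeat a pose let the fingers close, or fill a call up. It gives the time, the measured TCP pose, the force, the opening and the grip force at its end, in the units of the state.
- r.get_state(): the state, without advancing time (a new reading comes with each control period).
- r.capture(name): name is "scene" or "side" or "wrist"; returns a dict with "pixels" (400x640x3 uint8, red, green, blue), "range_z" (400x640 float32, m along the optical axis (not along the pixel's ray), 0 where there is no reading), "fx", "fy", "cx", "cy" (pixels), "dist_coeffs" ([k1, k2, p1, p2, k3] as OpenCV has them; the pictures are not rectified), "position" and "attitude" of the camera in the world; the wrist camera has in their place "hand_eye" (4x4, takes a point from camera to tool coordinates, whose origin is the TCP and whose axes are the flange's). Camera axes: x right, y up, looking along -z (the intrinsics and any distortion apply to the point x, -y, -z); pixel columns grow to the right and rows downward; lengths in m; the calibration is good to about 2 mm. A picture is of the moment at which its call begins: read the wrist's pose just before it.
- r.close_job(): hands the job in; it is judged then, once.
Trained networks look in the newest picture that a camera, given by its name, has taken for a name from the list of things; names that differ only in an ending like _2 or _b are one class to them, and where a whole thing is asked for, a point or a joint stands for the part that bears it (a point fixed in the world has none). Each returns a list of dicts, best first, with "conf" (0 to 1); they miss things now and then, are a little off and sometimes report something else, mostly with a low value. They report only what shows in the picture. A call takes as long as a camera call. They do not tell look-alikes from the thing itself.
- r.boxes_of(name, camera): "extent" ([left, top, right, bottom] in pixels, round what is visible of it).
- r.regions_of(name, camera): "pixels" (400x640 bool, what is visible of it) and "extent" ([left, top, right, bottom] in pixels, round what is visible of it).
- r.tip_of(name, camera): "at" ([column, row] in pixels: a listed point, or the origin of a listed thing).
The state is a dict: "time_s": time; "joints": joint angles; "qd": joint speeds; "joint_torque": joint torques, N m; "tcp_pos": TCP position; "eef_rot": TCP orientation; "contact_force": force on the tool from outside, world axes, zero at the start; "moment": the same for the moment, N m; "gripper_width": finger opening in m; "gripper_force": force on a finger pad.
Only numpy, scipy, OpenCV 4.12 (cv2) and the standard library are available. Lean on these libraries where they do the work, as an engineer would, in place of code of your own. Each camera call takes 0.05 s, during which the arm holds its last target. There are 200 camera calls.

TASK

At the cheese counter, push the steel sliding stop up to the block of cheese until the block is snug between the stop's white pad and the fixed steel back plate. Then turn the stop's loose wing nut clockwise by stroking its wings round with the fingertips, again and again, until it is fully home against the foot. Only push: do not pinch or lift anything, do not touch the cheese or the white pad, and leave the other goods standing where they are.

Things in the scene. Friction and masses are not known exactly. Their poses are not given: they have to be found in the camera images.
- board: white marble board, 360 x 220 x 18 mm, fixed on the counter (shifts and turns between starts). Origin: centre of its underside; +x runs along its length from the stop towards the cheese and the back plate, z up. The fixed steel back plate is 8 mm thick, 120 mm wide, its top 93 mm above the counter, its inner face at board x = 160 mm
- stop (a joint): travel of the sliding stop along board +x, m: grows towards the cheese. It starts between 0.005 and 0.045; with the cheese snug against the back plate it reads about 0.080. It slides with about 5 N of friction and stays where it is left. Its axis runs along the middle of the board (board y = 0)
- stop_heel (a point): middle of the near end face of the stop's steel foot, the flat face to push on (100 mm wide, 28 mm tall, facing board -x); 14 mm above the board's top, moves with the stop. The foot is 96 mm long, its top 46 mm above the counter. From 96 to 104 mm in board +x of this point stands the stop's upright steel plate, 110 mm wide, its top 90 mm above the counter
- wing_nut (a joint): angle of the wing nut from fully home, rad: 0 is home (hard stop), it starts between 6.5 and 9.4 and shrinks as the nut is turned clockwise seen from above. The nut sinks 4 mm a turn. It turns with about 0.03 N m of friction and stays where it is left. At any value the two wings point, seen from above, at 1.75 rad plus this value anticlockwise from board +x, and the other way
- nut_top (a point): point on the wing nut's upright axis, level with the rounded top edges of the wings (their very top is 4 mm higher). 56 mm in board +x from stop_heel, 40 mm short of the upright plate. Steel hub 22 mm across; a 10 mm stud on the axis reaches 92 mm above the counter. 79 mm above the counter when home, up to 6 mm higher at the start
- wing_push: the two wing faces that a clockwise push bears on. Wings: two, in line, upright, reaching 35 mm from the axis, 6 mm thick (8 mm at the top edge), from 23 mm below nut_top up to it. Origin on the nut's axis 30 mm under nut_top; x axis along one wing, the other along -x; the push face is on the +y side of the +x wing and on the -y side of the other
- wing_back: the other two wing faces, turned away from a clockwise push; same origin and axes as wing_push
- pad: white plastic pad on the far side of the stop's upright plate, 90 mm wide, 6 mm thick, 58 mm tall; the robot must not touch it. Origin on the nut's axis at the level of the board's top; the pad's front face is 54 mm in board +x from it
- cheese: cream block of cheese with a brown top rind, loose on the board in front of the back plate: 90 mm along its own x, 100 mm wide, 68 mm tall, about 0.65 kg. Origin: centre of its underside. It starts 3 to 9 mm short of the back plate and slightly askew; snug, its origin is at board x = 115 mm
- sign_board: small card sign on the board: round black foot 44 mm across, stem, upright blank card 45 mm wide, 68 mm tall in all. Origin: centre of its underside. Bystander, leave it alone
- truckle: small pale round cheese on the board, 42 mm across, 30 mm tall. Origin: centre of its underside. Bystander, leave it alone
- sign_table: card sign on the table: round black foot 44 mm across, blank card 60 mm wide, 74 mm tall. Origin: centre of its underside. Bystander, leave it alone
- wedge: golden wedge of cheese on the table, 120 x 80 mm, 50 mm tall. Origin: under its middle. Bystander, leave it alone
- jar: amber glass jar with a steel cap, 60 mm across, 75 mm tall. Origin: centre of its underside. Bystander, leave it alone
- knife: spatula-shaped cheese knife lying flat, 200 mm long. Origin: under its middle. Bystander, leave it alone
- dish: small white bowl, 90 mm across, 40 mm tall. Origin: centre of its underside. Bystander, leave it alone
Things that resemble listed ones, but are neither listed nor needed, are in the scene too. There is more than one size of the cheese; the one meant has the size given above.

How it is judged:
By the outcome, as a careful person would: the job done as asked, in the order asked, and still so for the second after the job is handed in, with the robot touching nothing.
It also fails if it takes over 58 s, if anything falls off the work surface, if the arm or the gripper's body presses on something with over 40 N, if the wrist force passes 120 N, or if a joint passes its speed limit or range.

## Working session

There is one attempt and no reset: what is moved stays moved. The work goes in short steps, Python scripts to look and compute and a tool call to move; the robot and the scene stay as the last step left them, time stands still between calls to the robot, and variables do not carry over. Pictures are saved under pics/ and viewed, at most 10 in all, crops included, and the job is handed in when it is done.

Besides the shell and the picture viewer there is one more tool, called after "Call:" by a JSON object that holds its "op" and its "data". jog_arm: Moves the arm, as the interface text tells. Its arguments: {"type":"object","properties":{"travel":{"type":"array"},"dr":{"type":"array"},"claw":{"type":"array"},"newtons":{"type":"number"}},"required":["travel","dr","claw"]}

```bash
mkdir -p pics
cat > h.py <<'E'
import numpy as np, cv2
from scipy.spatial.transform import Rotation as R
from plant import r
def cap(n):
    s=r.get_state(); c=r.capture(n); c['s']=s; c['n']=n
    if 'hand_eye' in c:
        T=np.eye(4); T[:3,:3]=rot(s['eef_rot']); T[:3,3]=s['tcp_pos']; c['T']=T@np.array(c['hand_eye'])
    else:
        T=np.eye(4); a=np.array(c['attitude'])
        T[:3,:3]=a if a.shape==(3,3) else R.from_euler('xyz',a,degrees=True).as_matrix()
        T[:3,3]=c['position']; c['T']=T
    c['K']=np.array([[c['fx'],0,c['cx']],[0,c['fy'],c['cy']],[0,0,1.]])
    return c
def rot(e): 
    return R.from_euler('xyz',e,degrees=True).as_matrix()
def pts(c,uv,z=None):
    "world points of pixels, from range, or on plane height z"
    uv=np.atleast_2d(np.array(uv,float))
    n=cv2.undistortPoints(uv[:,None],c['K'],np.array(c['dist_coeffs']))[:,0]
    d=np.c_[n[:,0],-n[:,1],-np.ones(len(n))]
    if z is None:
        d*=c['range_z'][uv[:,1].astype(int),uv[:,0].astype(int)][:,None]
        return d@c['T'][:3,:3].T+c['T'][:3,3]
    w=d@c['T'][:3,:3].T; o=c['T'][:3,3]
    return o+w*((z-o[2])/w[:,2])[:,None]
def proj(c,P):
    P=np.atleast_2d(P); q=(P-c['T'][:3,3])@c['T'][:3,:3]
    q=q*[1,-1,-1]
    return cv2.projectPoints(q,np.zeros(3),np.zeros(3),c['K'],np.array(c['dist_coeffs']))[0][:,0]
def save(c,f,crop=None,k=1):
    im=c['pixels'][...,::-1]
    if crop: im=im[crop[1]:crop[3],crop[0]:crop[2]]
    if k!=1: im=cv2.resize(im,None,fx=k,fy=k,interpolation=cv2.INTER_CUBIC)
    cv2.imwrite('pics/'+f,im)
E
python3 - <<'E'
from h import *
np.set_printoptions(precision=4,suppress=True)
print(r.get_state())
ims=[]
for n in ['scene','side']:
    c=cap(n); ims.append(c); save(c,n+'0.png'); print(n,c['position'],c['attitude'],c['fx'])
    for k in ['board','cheese','stop','wing_nut','jar','sign_board','truckle','knife']:
        print(k,[(np.round(b['conf'],2),np.round(b['extent']).astype(int).tolist()) for b in r.boxes_of(k,n)])
    for k in ['stop_heel','nut_top','board','cheese','pad']:
        print(k,[(np.round(b['conf'],2),np.round(b['at'],1).tolist()) for b in r.tip_of(k,n)])
E
```

```text
{'time_s': 0.0, 'joints': array([-52.7639,  20.5912,   0.6332,  -0.0193, -70.136 , -16.5058]), 'qd': array([-0.0307,  0.1529, -0.0782, -0.0839,  0.0537,  0.066 ]), 'joint_torque': array([ -0.0005, -58.2724,  29.3059,   6.997 ,   0.0071,  -0.0002]), 'tcp_pos': array([ 0.2387, -0.6309,  0.2256]), 'eef_rot': array([ 179.9047,   -0.0093, -159.2764]), 'contact_force': array([-1.0062,  0.2357,  0.3532]), 'moment': array([-0.0127,  0.012 , -0.0316]), 'gripper_force': 0.0, 'gripper_width': 0.08772654164689357}
scene [1.1098 0.6281 1.2854] [ 32.5779   0.0196 141.9255] 479.25849773615136
board [(np.float64(0.82), [268, 120, 389, 223])]
cheese [(np.float64(0.88), [328, 229, 362, 259]), (np.float64(0.57), [332, 161, 373, 204])]
stop [(np.float64(0.58), [302, 143, 348, 177])]
wing_nut [(np.float64(0.41), [315, 145, 332, 158]), (np.float64(0.38), [303, 139, 349, 176])]
jar [(np.float64(0.95), [415, 252, 438, 281])]
sign_board [(np.float64(0.55), [301, 139, 346, 176]), (np.float64(0.48), [311, 174, 323, 193])]
truckle [(np.float64(0.54), [363, 160, 372, 175])]
knife [(np.float64(0.88), [245, 206, 3
[... 734 characters left out ...]
wing_nut [(np.float64(0.26), [266, 238, 273, 244])]
jar [(np.float64(0.92), [280, 131, 297, 163])]
sign_board [(np.float64(0.83), [308, 216, 322, 248]), (np.float64(0.36), [264, 236, 294, 253])]
truckle [(np.float64(0.71), [241, 213, 258, 234]), (np.float64(0.42), [254, 221, 304, 280])]
knife [(np.float64(0.75), [345, 222, 428, 242])]
stop_heel [(np.float64(0.72), [279.9, 274.9])]
nut_top [(np.float64(0.67), [245.6, 228.9]), (np.float64(0.58), [280.4, 238.7]), (np.float64(0.17), [281.3, 218.7])]
board [(np.float64(0.83), [280.5, 259.3])]
cheese [(np.float64(0.89), [271.9, 190.6]), (np.float64(0.64), [333.0, 191.2]), (np.float64(0.57), [282.4, 220.4])]
pad [(np.float64(0.32), [288.4, 156.0])]
```

Run:
```python
from h import *
a=cv2.imread('pics/scene0.png')[110:300,230:450]; b=cv2.imread('pics/side0.png')[120:400,200:450]
a=cv2.resize(a,None,fx=1.8,fy=1.8); b=cv2.resize(b,None,fx=1.6,fy=1.6)
m=np.zeros((max(len(a),len(b)),a.shape[1]+b.shape[1],3),np.uint8); m[:len(a),:a.shape[1]]=a; m[:len(b),a.shape[1]:]=b
cv2.imwrite('pics/both.png',m); print(m.shape)
```

```text
(448, 796, 3)
```

View pics/both.png

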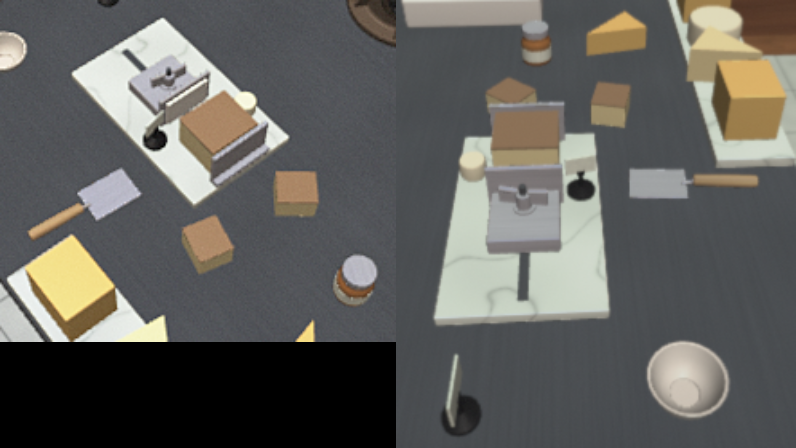

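Both pictures show the board with the stop. In the side view the heel is at about (280,275), the nut (280,240), the cheese on the board (282,205) and the back plate behind it. Two smaller cheese look-alikes stand on the table at side (271,178) and (334,185). The block meant is the one on the board, at scene (352,185). The truckle is at side (249,223) and sign_board at (315,235).

```bash
cat > cloud.py <<'E'
from h import *
def cloud(names=('scene','side')):
    out=[];cs=[]
    for n in names:
        c=cap(n); cs.append(c); v,u=np.nonzero(c['range_z']>0)
        P=pts(c,np.c_[u,v]); out.append(np.c_[P,c['pixels'][v,u],u,v,np.full(len(u),len(cs)-1)])
    return np.vstack(out),cs
E
python3 - <<'E'
from cloud import *
np.set_printoptions(precision=4,suppress=True)
A,cs=cloud()
for i in (0,1):
    B=A[A[:,8]==i]
    t=B[(abs(B[:,2]-.018)<.006)&(B[:,3:6].min(1)>130)&(np.hypot(B[:,0],B[:,1])<1)]
    # table height check
    t0=pts(cs[i],[[316.8,148.7],[322.4,148.0]] if i==0 else [[279.9,274.9],[280.4,238.7]]); print('heel,nut',t0)
    print(i,len(t)); 
    # connected cluster containing near heel
    g=np.zeros((400,640),np.uint8); g[t[:,7].astype(int),t[:,6].astype(int)]=1
    g=cv2.morphologyEx(g,cv2.MORPH_CLOSE,np.ones((5,5)))
    n,l,st,ce=cv2.connectedComponentsWithStats(g)
    for k in np.argsort(-st[1:,4])[:2]+1:
        q=t[l[t[:,7].astype(int),t[:,6].astype(int)]==k]
        print(st[k],cv2.minAreaRect(q[:,:2].astype(np.float32)),q[:,2].mean())
        print(cv2.boxPoints(cv2.minAreaRect(q[:,:2].astype(np.float32))))
np.save('A.npy',A)
E
```

```text
heel,nut [[ 0.518  -0.144   0.0491]
 [ 0.5224 -0.109   0.0911]]
0 5794
[ 270  120   94  104 2949] ((0.5214940309524536, -0.08168397843837738), (0.2236921787261963, 0.36170193552970886), 0.9410405158996582) 0.017779627714738476
[[ 0.4067  0.0973]
 [ 0.4126 -0.2643]
 [ 0.6363 -0.2607]
 [ 0.6304  0.101 ]]
[ 234  257   87   98 1915] ((0.8871066570281982, 0.18794523179531097), (0.13047844171524048, 0.33799076080322266), 0.024939972907304764) 0.01934476970311769
[[0.8218 0.3569]
 [0.8219 0.0189]
 [0.9524 0.019 ]
 [0.9523 0.357 ]]
heel,nut [[ 0.519  -0.1606  0.0292]
 [ 0.522  -0.1083  0.0877]]
1 8686
[ 224  203  109  118 6518] ((0.5176446437835693, -0.08166380226612091), (0.21938103437423706, 0.35825178027153015), 0.5078591108322144) 0.018784835978961467
[[ 0.4064  0.0965]
 [ 0.4095 -0.2618]
 [ 0.6289 -0.2598]
 [ 0.6257  0.0984]]
[ 386  170   64   53 1067] ((0.8832570314407349, 0.13313031196594238), (0.1297060251235962, 0.23095703125), 0.28264319896698) 0.020172421624514037
[[0.8178 0.2483]
 [0.819  0.0173]
 [0.9487 0.018 ]
 [0.9475 0.2489]]
```

```bash
cat >> cloud.py <<'E'
BO=np.array([.5196,-.0817]); BY=np.deg2rad(90.7)
def tob(P): 
    c,s=np.cos(BY),np.sin(BY); d=P[:,:2]-BO
    return np.c_[d@[c,s],d@[-s,c],P[:,2]]
def tow(b): 
    c,s=np.cos(BY),np.sin(BY); return BO+np.array([c*b[0]-s*b[1],s*b[0]+c*b[1]])
E
python3 - <<'E'
from cloud import *
np.set_printoptions(precision=4,suppress=True)
A=np.load('A.npy'); 
for i in (0,1):
    a=A[A[:,8]==i]; b=tob(a)
    def s(m,n): 
        q=b[m]; print(i,n,len(q), q.min(0) if len(q) else '',q.max(0) if len(q) else '',np.median(q,0) if len(q) else '')
    on=(abs(b[:,1])<.07)&(b[:,0]>-.18)&(b[:,0]<.18)
    s(on&(b[:,0]<-.0)&(abs(b[:,2]-.046)<.004),'foot top')
    s(on&(b[:,0]<-.03)&(b[:,2]>.023)&(b[:,2]<.041),'heel face')
    s((abs(b[:,1])<.05)&(b[:,0]>-.06)&(b[:,0]<.01)&(b[:,2]>.07),'nut')
    s((abs(b[:,1])<.06)&(b[:,0]>0)&(b[:,0]<.05)&(abs(b[:,2]-.088)<.004),'plate top')
    s((abs(b[:,1])<.06)&(b[:,0]>.04)&(b[:,0]<.165)&(abs(b[:,2]-.086)<.004),'cheese top')
    s((abs(b[:,1])<.07)&(b[:,0]>.14)&(b[:,0]<.18)&(b[:,2]>.05),'back plate')
    s((b[:,2]>.05)&(abs(b[:,0])<.18)&(abs(abs(b[:,1])-.085)<.02),'sign')
    t=on&(b[:,0]<-.0)&(abs(b[:,2]-.046)<.004); print(cv2.minAreaRect(b[t][:,:2].astype(np.float32)))
c=cap('side')
for x in (.005,.03,.041):
    pass
print(cs:=0)
# reproject: predicted vs tip_of
cc=cap('scene')
for st in (.03,.036,.041,.045):
    H=np.r_[tow([-.12+st,0]),.032]; N=np.r_[tow([-.064+st,0]),.083]
    print(st,proj(c,[H,N]).ravel(),proj(cc,[H,N]).ravel())
save(c,'side1.png',(235,180,335,300),5)
E
```

```text
0 foot top 326 [-0.0827 -0.053   0.042 ] [-0.0009  0.0486  0.05  ] [-0.0518 -0.0183  0.046 ]
0 heel face 70 [-0.1685 -0.0675  0.0231] [-0.0302  0.0698  0.0409] [-0.072  -0.048   0.0291]
0 nut 108 [-0.0373 -0.0372  0.07  ] [-0.0146  0.0294  0.0963] [-0.024  -0.002   0.0822]
0 plate top 74 [ 0.013 -0.055  0.084] [0.0287 0.0534 0.092 ] [ 0.02   -0.0002  0.0879]
0 cheese top 764 [ 0.0626 -0.0543  0.082 ] [0.165  0.0508 0.09  ] [ 0.113  -0.0044  0.086 ]
0 back plate 483 [ 0.1402 -0.064   0.05  ] [0.1719 0.0578 0.1002] [ 0.1654 -0.0058  0.084 ]
0 sign 75 [ 0.0328 -0.1047  0.0501] [0.1061 0.0881 0.0899] [ 0.0399 -0.0812  0.0705]
((-0.0428747683763504, -0.002360682934522629), (0.08166773617267609, 0.10146243870258331), 1.3964769840240479)
1 foot top 1040 [-0.0817 -0.048   0.042 ] [-0.0003  0.0521  0.05  ] [-0.0507  0.0024  0.0467]
1 heel face 252 [-0.1179 -0.0469  0.023 ] [-0.0767  0.0516  0.041 ] [-0.0794  0.0029  0.0317]
1 nut 259 [-0.0363 -0.0319  0.0703] [-0.0161  0.0364  0.0938] [-0.0277  0.0016  0.0814]
1 plate top 187 [ 0.0129 -0.0594  0.0841] [0.036  0.0569 0.092 ] [0.0173 0.0001 0.089 ]
1 cheese top 1091 [ 0.0627 -0.0571  0.082 ] [0.1649 0.0584 0.0899] [0.1108 0.0009 0.0869]
1 back plate 457 [ 0.1402 -0.0574  0.0503] [0.172  0.0613 0.0962] [ 0.1618 -0.0005  0.0874]
1 sign 195 [ 0.0331 -0.1017  0.05  ] [0.1025 0.102  0.0883] [ 0.0393 -0.0821  0.0701]
((-0.04104158282279968, 0.002042081207036972), (0.08086998015642166, 0.10066148638725281), 0.46042460203170776)
0
0.03 [280.3752 277.9557 279.5167 242.6236] [311.0488 147.1183 321.6876 147.9229]
0.036 [280.4564 275.8154 279.6008 240.7083] [312.1686 148.2299 322.874  149.0844]
0.041 [280.5233 274.0499 279.6701 239.1281] [313.1045 149.159  323.8657 150.0553]
0.045 [280.5764 272.6493 279.7251 237.8743] [313.8551 149.904  324.6611 150.834 ]
```

View pics/side1.png

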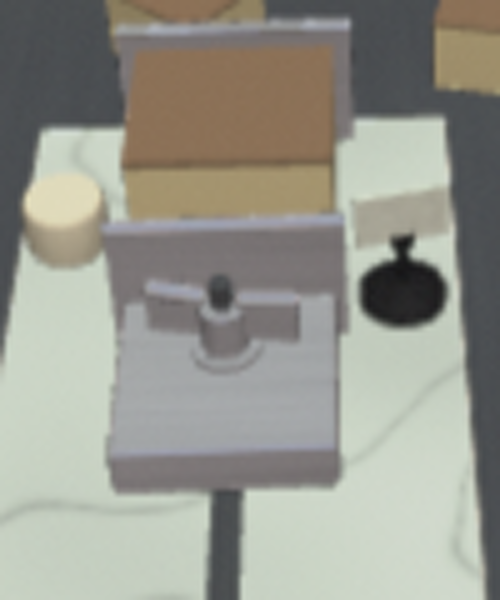

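The crop shows the big block between the stop and the back plate, the heel face (crop y≈470), the nut with its wings roughly across the board, the truckle at the left and the sign at the right. The board's block is the 90x100 one. The two smaller table blocks are not wanted.

```bash
cat > mv.py <<'E'
import json,sys
from cloud import *
np.set_printoptions(precision=4,suppress=True)
def load():
    try: return json.load(open('cmd.json'))
    except: return dict(p=[.2391,-.6310,.2270],y=-159.27)
def plan(xyz,yaw,digits=4):
    "straight-down tool: numbers for the move from the commanded pose; stores the new commanded pose"
    s=load(); d=np.array(xyz)-s['p']; M=R.from_euler('xyz',[180,0,s['y']],degrees=True).as_matrix()
    t=np.round(M.T@d/.5,digits); w=(yaw-s['y']+180)%360-180; dz=round(-w/360,digits)
    json.dump(dict(p=(np.array(s['p'])+M@t*.5).tolist(),y=s['y']-dz*360),open('cmd.json','w'))
    print('travel',t.tolist(),'dr z',dz,'rows',np.ceil(max(np.linalg.norm(d)/.0625,abs(w)/10.7)))
E
python3 -c "
from mv import *
print(tow([-.115,0]));plan([*tow([-.115,0]),.15],-89.3)"
```

```text
[ 0.521  -0.1967]
travel [-0.8348, 0.6128, 0.154] dr z -0.1944 rows 9.0
```

Call:
{"op": "jog_arm", "data": {"travel": [[-0.8348, 0.6128, 0.154], [-0.8348, 0.6128, 0.154], [-0.8348, 0.6128, 0.154], [-0.8348, 0.6128, 0.154], [-0.8348, 0.6128, 0.154], [-0.8348, 0.6128, 0.154], [-0.8348, 0.6128, 0.154], [-0.8348, 0.6128, 0.154], [-0.8348, 0.6128, 0.154], [-0.8348, 0.6128, 0.154]], "dr": [[0, 0, -0.1944], [0, 0, -0.1944], [0, 0, -0.1944], [0, 0, -0.1944], [0, 0, -0.1944], [0, 0, -0.1944], [0, 0, -0.1944], [0, 0, -0.1944], [0, 0, -0.1944], [0, 0, -0.1944]], "claw": [0.32, 0.32, 0.32, 0.32, 0.32, 0.32, 0.32, 0.32, 0.32, 0.32]}}

```text
time_s: 2.85
tcp_pos: [0.5216, -0.1954, 0.1493]
eef_rot: [180.0, -0.0, -89.1]
contact_force: [-0.5, -1.4, 0.2]
gripper_width: 0.0283
gripper_force: 0.0
```

Run:
```python
from mv import *
c=cap('wrist'); print(c['T'],c['s']['joints'])
print(r.tip_of('nut_top','wrist'),r.tip_of('stop_heel','wrist'))
v,u=np.nonzero(c['range_z']>0); P=pts(c,np.c_[u,v]); b=tob(P)
hf=(abs(b[:,1])<.045)&(b[:,0]>-.1)&(b[:,0]<-.06)&(b[:,2]>.025)&(b[:,2]<.041)
ft=(abs(b[:,1])<.07)&(b[:,0]>-.1)&(b[:,0]<-.005)&(abs(b[:,2]-.046)<.004)
for m in (hf,ft): print(m.sum(), b[m].min(0) if m.any() else'', b[m].max(0) if m.any() else '')
save(c,'wrist1.png')
print(plan([*tow([-.115,0]),.034],-89.3))
```

```text
[[-0.9999  0.0156  0.0041  0.5222]
 [-0.0161 -0.9674 -0.2528 -0.2626]
 [ 0.0001 -0.2528  0.9675  0.3071]
 [ 0.      0.      0.      1.    ]] [ -0.3999  13.2021 -20.4908   0.0008 -56.3263   1.2763]
[{'at': [323.5, 320.9], 'conf': 0.6}] [{'at': [323.2, 230.1], 'conf': 0.55}]
470 [-0.0801 -0.0447  0.0251] [-0.0786  0.0443  0.041 ]
1678 [-0.08   -0.0282  0.0421] [-0.0116  0.0306  0.0481]
travel [-0.0, 0.0, 0.232] dr z 0.0 rows 2.0
None
```

View pics/wrist1.png

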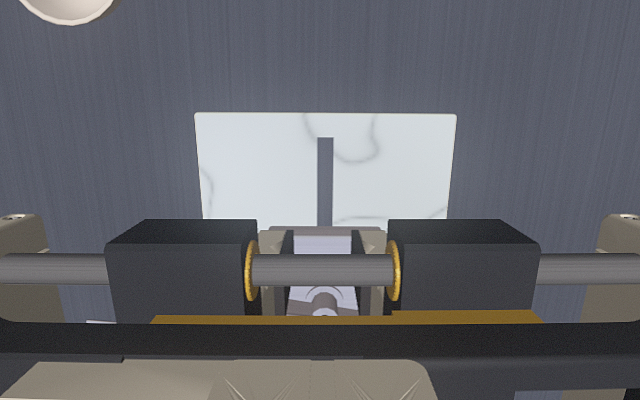

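Call:
{"op": "jog_arm", "data": {"travel": [[0, 0, 0.12], [0, 0, 0.232], [0, 0, 0.232], [-0.02, 0, 0.232], [-0.04, 0, 0.232], [-0.055, 0, 0.232], [-0.07, 0, 0.232], [-0.085, 0, 0.232], [-0.1, 0, 0.232], [-0.112, 0, 0.232]], "dr": [[0, 0, 0], [0, 0, 0], [0, 0, 0], [0, 0, 0], [0, 0, 0], [0, 0, 0], [0, 0, 0], [0, 0, 0], [0, 0, 0], [0, 0, 0]], "claw": [0.32, 0.32, 0.32, 0.32, 0.32, 0.32, 0.32, 0.32, 0.32, 0.32]}}

```text
time_s: 4.25
tcp_pos: [0.5217, -0.1408, 0.0354]
eef_rot: [-179.8, -0.0, -89.2]
contact_force: [0.6, -5.3, 5.6]
gripper_width: 0.0276
gripper_force: 2.7
```

Call:
{"op": "jog_arm", "data": {"travel": [[-0.002, 0, 0], [-0.004, 0, 0], [-0.006, 0, 0], [-0.008, 0, 0], [-0.01, 0, 0], [-0.012, 0, 0], [-0.014, 0, 0], [-0.016, 0, 0], [-0.016, 0, 0], [-0.016, 0, 0]], "dr": [[0, 0, 0], [0, 0, 0], [0, 0, 0], [0, 0, 0], [0, 0, 0], [0, 0, 0], [0, 0, 0], [0, 0, 0], [0, 0, 0], [0, 0, 0]], "claw": [0.32, 0.32, 0.32, 0.32, 0.32, 0.32, 0.32, 0.32, 0.32, 0.32]}}

```text
time_s: 5.5
tcp_pos: [0.5212, -0.1336, 0.0346]
eef_rot: [-179.9, -0.0, -89.3]
contact_force: [2.2, -7.5, 3.7]
gripper_width: 0.0279
gripper_force: 3.9
```

Call:
{"op": "jog_arm", "data": {"travel": [[-0.001, 0, 0], [-0.002, 0, 0], [-0.003, 0, 0], [-0.004, 0, 0], [-0.005, 0, 0], [-0.006, 0, 0], [-0.006, 0, 0], [-0.006, 0, 0], [-0.006, 0, 0], [-0.006, 0, 0]], "dr": [[0, 0, 0], [0, 0, 0], [0, 0, 0], [0, 0, 0], [0, 0, 0], [0, 0, 0], [0, 0, 0], [0, 0, 0], [0, 0, 0], [0, 0, 0]], "claw": [0.32, 0.32, 0.32, 0.32, 0.32, 0.32, 0.32, 0.32, 0.32, 0.32]}}

```text
time_s: 6.75
tcp_pos: [0.5212, -0.1306, 0.0346]
eef_rot: [-179.9, -0.0, -89.3]
contact_force: [2.3, -8.5, 3.6]
gripper_width: 0.0284
gripper_force: 4.2
```

Call:
{"op": "jog_arm", "data": {"travel": [[-0.001, 0, 0], [-0.002, 0, 0], [-0.003, 0, 0], [-0.004, 0, 0], [-0.005, 0, 0], [-0.006, 0, 0], [-0.006, 0, 0], [-0.006, 0, 0], [-0.006, 0, 0], [-0.006, 0, 0]], "dr": [[0, 0, 0], [0, 0, 0], [0, 0, 0], [0, 0, 0], [0, 0, 0], [0, 0, 0], [0, 0, 0], [0, 0, 0], [0, 0, 0], [0, 0, 0]], "claw": [0.32, 0.32, 0.32, 0.32, 0.32, 0.32, 0.32, 0.32, 0.32, 0.32]}}

```text
time_s: 8.0
tcp_pos: [0.5211, -0.13, 0.0347]
eef_rot: [-179.9, -0.2, -89.3]
contact_force: [4.9, -25.7, 0.0]
gripper_width: 0.0281
gripper_force: 12.7
```

Call:
{"op": "jog_arm", "data": {"travel": [[0.03, 0, 0], [0.06, 0, 0], [0.06, 0, -0.1], [0.06, 0, -0.2], [0.06, 0, -0.3], [0.06, 0, -0.4], [0.06, 0, -0.5], [0.06, 0, -0.55], [0.06, 0, -0.55], [0.06, 0, -0.55]], "dr": [[0, 0, 0], [0, 0, 0], [0, 0, 0], [0, 0, 0], [0, 0, 0], [0, 0, 0], [0, 0, 0], [0, 0, 0], [0, 0, 0], [0, 0, 0]], "claw": [0.32, 0.32, 0.32, 0.32, 0.32, 0.32, 0.32, 0.32, 0.32, 0.32]}}

```text
time_s: 9.25
tcp_pos: [0.5198, -0.1568, 0.3077]
eef_rot: [179.9, 0.0, -89.3]
contact_force: [-0.4, -0.5, 0.1]
gripper_width: 0.0282
gripper_force: 0.0
```

```bash
cat > look.py <<'E'
from mv import *
import sys
def nutlook(fn=None):
    for n in ('scene','side'):
        A,cs=cloud((n,)); c=cs[0]; b=tob(A)
        def s(m,t):
            q=b[m]; print(n,t,len(q),*( [np.percentile(q,3,axis=0),np.percentile(q,97,axis=0),q.mean(0)] if len(q) else []))
        s((abs(b[:,1])<.045)&(b[:,0]>-.06)&(b[:,0]<-.02)&(b[:,2]>.024)&(b[:,2]<.041),'heel')
        s((abs(b[:,1])<.07)&(b[:,0]>-.06)&(b[:,0]<.05)&(abs(b[:,2]-.046)<.003),'foot top')
        w=(abs(b[:,1])<.05)&(b[:,0]>-.03)&(b[:,0]<.05)&(b[:,2]>.066)&(b[:,2]<.0905); s(w,'wings')
        s((abs(b[:,1])<.015)&(b[:,0]>-.03)&(b[:,0]<.05)&(b[:,2]>.0885),'stud')
        if w.sum()>10: print('wing angle',cv2.fitLine(b[w][:,:2].astype(np.float32),cv2.DIST_HUBER,0,.01,.01).ravel())
        s((abs(b[:,1])<.06)&(b[:,0]>.04)&(b[:,0]<.085)&(abs(b[:,2]-.089)<.003),'plate top')
        s((abs(b[:,1])<.06)&(b[:,0]>.07)&(b[:,0]<.165)&(abs(b[:,2]-.086)<.003),'cheese top')
        print('tip nut',[(t['conf'],t['at']) for t in r.tip_of('nut_top',n)])
        if fn: save(c,fn+n+'.png',None if n=='scene' else (235,180,335,300),1 if n=='scene' else 5)
if __name__=='__main__': nutlook(sys.argv[1] if len(sys.argv)>1 else None)
E
sed -i 's/.*//;1i {"p":[0,0,0],"y":0}' cmd.json
python3 - <<'E'
from mv import *
p=np.array([*tow([-.115,0]),.034]); u=np.array([np.cos(np.deg2rad(90.7)),np.sin(np.deg2rad(90.7)),0])
p=p+u*(.07-.03); p[2]+=.275
json.dump(dict(p=p.tolist(),y=-89.29),open('cmd.json','w')); print(p,r.get_state()['tcp_pos'],r.get_state()['eef_rot'])
import look; look.nutlook('after_')
E
```

```text
[ 0.5205 -0.1567  0.309 ] [ 0.5198 -0.1568  0.3077] [179.9314   0.0461 -89.2895]
scene heel 8 [-0.0574 -0.0203  0.0249] [-0.0243  0.0439  0.0405] [-0.0369  0.0118  0.0363]
scene foot top 296 [-0.0378 -0.0512  0.0433] [0.0355 0.0438 0.0487] [-0.0023 -0.0096  0.046 ]
scene wings 112 [ 0.011  -0.0344  0.0676] [0.0273 0.0299 0.0902] [ 0.0194 -0.0025  0.0799]
scene stud 91 [-0.0299 -0.0134  0.0903] [0.0199 0.0073 0.6222] [-0.0232 -0.004   0.5252]
wing angle [ 0.1851  0.9827  0.0193 -0.0017]
scene plate top 126 [ 0.058  -0.0535  0.0862] [0.0839 0.0483 0.0913] [ 0.0694 -0.0036  0.0885]
scene cheese top 591 [ 0.0735 -0.0503  0.0833] [0.1553 0.0466 0.0887] [ 0.1155 -0.0026  0.086 ]
tip nut [(0.64, [330.6, 159.9]), (0.26, [325.4, 156.3])]
side heel 208 [-0.0395 -0.0425  0.025 ] [-0.0352  0.0423  0.0407] [-0.0373 -0.0002  0.0329]
side foot top 936 [-0.0371 -0.0456  0.044 ] [0.0422 0.049  0.0486] [-0.0045  0.0021  0.0466]
side wings 266 [ 0.0077 -0.0296  0.0668] [0.0226 0.0334 0.0897] [0.0147 0.001  0.0793]
side stud 23 [ 0.012  -0.0136  0.0886] [0.0223 0.0083 0.0948] [ 0.017  -0.0003  0.0914]
wing angle [ 0.1839  0.9829  0.0149 -0.0004]
side plate top 271 [ 0.0572 -0.0479  0.0861] [0.0842 0.052  0.0915] [0.0687 0.0025 0.0883]
side cheese top 939 [ 0.0723 -0.0456  0.0846] [0.1625 0.0498 0.0886] [0.1155 0.0023 0.0869]
tip nut []
```

View pics/after_side.png

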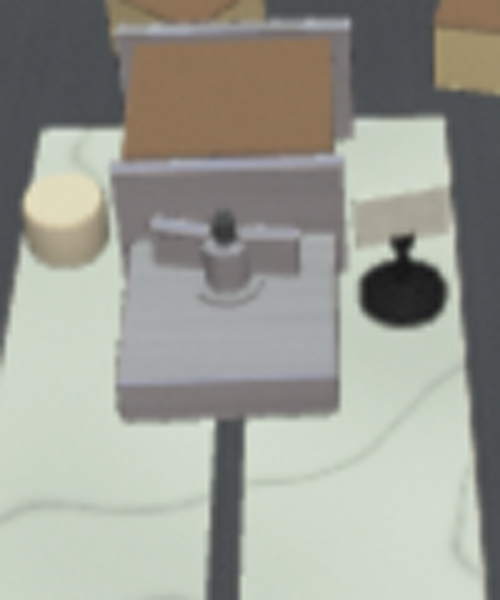

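The side crop shows the cheese square against the back plate, with no gap between pad and block. The nut's wings stand at 79° in the board frame, so about 519° remain. I'll go over the nut next.

```bash
python3 -c "
from mv import *
plan([*tow([.0167,-.0005]),.11],-44.3); print(load())"
```

```text
travel [-0.1834, -0.001, 0.398] dr z -0.125 rows 5.0
{'p': [0.5198799342394698, -0.06499524749201954, 0.11000000000000004], 'y': -44.290000000000006}
```

Call:
{"op": "jog_arm", "data": {"travel": [[-0.1, 0, 0.1], [-0.1834, -0.001, 0.15], [-0.1834, -0.001, 0.25], [-0.1834, -0.001, 0.35], [-0.1834, -0.001, 0.398], [-0.1834, -0.001, 0.398], [-0.1834, -0.001, 0.398], [-0.1834, -0.001, 0.398], [-0.1834, -0.001, 0.398], [-0.1834, -0.001, 0.398]], "dr": [[0, 0, -0.025], [0, 0, -0.05], [0, 0, -0.075], [0, 0, -0.1], [0, 0, -0.125], [0, 0, -0.125], [0, 0, -0.125], [0, 0, -0.125], [0, 0, -0.125], [0, 0, -0.125]], "claw": [0.32, 0.32, 0.32, 0.32, 0.32, 0.32, 0.32, 0.32, 0.32, 0.32]}}

```text
time_s: 10.7
tcp_pos: [0.5199, -0.0653, 0.1101]
eef_rot: [-180.0, -0.0, -44.3]
contact_force: [0.3, -0.4, -0.8]
gripper_width: 0.0283
gripper_force: 0.0
```

Run:
```python
from mv import *
s=r.get_state(); print(s['tcp_pos'],s['eef_rot'],s['joints'],tob(s['tcp_pos'][None]))
c=cap('side'); a=cap('scene')
x=cv2.resize(c['pixels'][150:270,235:335],None,fx=4,fy=4,interpolation=2); y=cv2.resize(a['pixels'][100:220,280:380],None,fx=4,fy=4,interpolation=2)
cv2.imwrite('pics/over.png',np.hstack([x,y])[...,::-1])
```

```text
[ 0.5199 -0.0653  0.1101] [-179.9507   -0.0307  -44.3181] [ 14.3152  12.655  -27.2878   0.0008 -49.9992  31.3661] [[ 0.0164 -0.0005  0.1101]]
```

View pics/over.png

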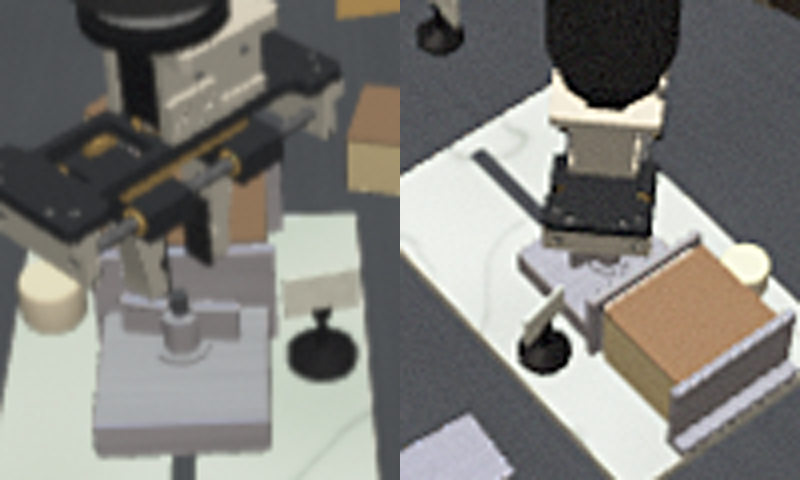

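The fingers straddle the stud, on the anticlockwise side of each wing. I'll lower them and start the stroke.

Call:
{"op": "jog_arm", "data": {"travel": [[0, 0, 0.05], [0, 0, 0.084], [0, 0, 0.084], [0, 0, 0.084], [0, 0, 0.084], [0, 0, 0.084], [0, 0, 0.084], [0, 0, 0.084], [0, 0, 0.084], [0, 0, 0.084]], "dr": [[0, 0, 0], [0, 0, 0], [0, 0, 0.01], [0, 0, 0.025], [0, 0, 0.04], [0, 0, 0.06], [0, 0, 0.08], [0, 0, 0.1], [0, 0, 0.12], [0, 0, 0.14]], "claw": [0.32, 0.32, 0.32, 0.32, 0.32, 0.32, 0.32, 0.32, 0.32, 0.32]}}

```text
time_s: 12.05
tcp_pos: [0.5197, -0.065, 0.0675]
eef_rot: [180.0, 0.0, -94.9]
contact_force: [0.2, 0.9, -0.4]
gripper_width: 0.0284
gripper_force: 1.0
```

Run:
```python
from mv import *
s=r.get_state(); print(s['tcp_pos'],s['eef_rot'],s['moment'],s['contact_force'],tob(s['tcp_pos'][None]))
c=cap('side'); a=cap('scene')
for c in (c,a):
    v,u=np.nonzero(c['range_z']>0); b=tob(pts(c,np.c_[u,v]))
    m=(abs(b[:,1])<.045)&(b[:,0]>-.06)&(b[:,0]<-.02)&(b[:,2]>.024)&(b[:,2]<.041); print('heel',b[m].mean(0),m.sum())
x=cv2.resize(a['pixels'][100:220,280:380],None,fx=4,fy=4,interpolation=2); y=cv2.resize(cap('side')['pixels'][150:270,235:335],None,fx=4,fy=4,interpolation=2)
cv2.imwrite('pics/stroke.png',np.hstack([y,x])[...,::-1])
```

```text
[ 0.5197 -0.065   0.0675] [179.9975   0.0158 -94.9329] [0.4811 0.1457 0.096 ] [ 0.1772  0.8948 -0.4152] [[ 0.0167 -0.0003  0.0675]]
heel [-0.0371  0.0001  0.0326] 209
heel [nan nan nan] 0<stdin>:6: RuntimeWarning: Mean of empty slice.
  ret = um.true_divide(
```

View pics/stroke.png

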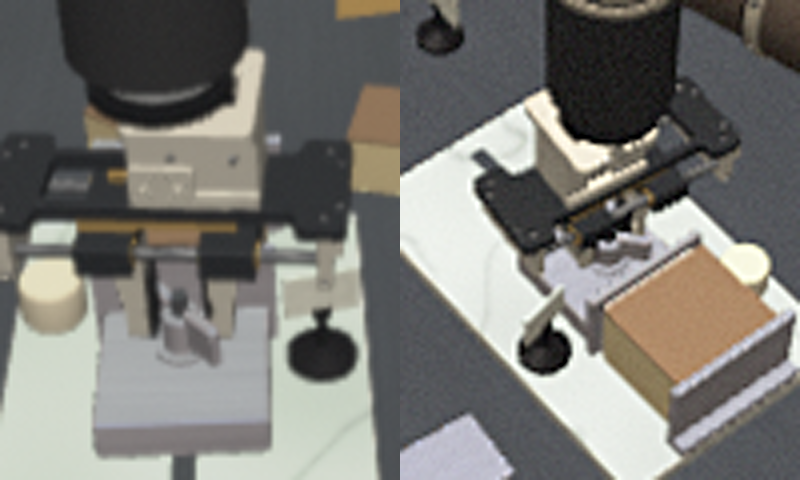

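The wing has turned with the fingers and the heel has not moved. I'll continue the stroke.

Call:
{"op": "jog_arm", "data": {"travel": [[0, 0, 0], [0, 0, 0], [0, 0, 0], [0, 0, 0], [0, 0, 0], [0, 0, 0], [0, 0, 0], [0, 0, 0], [0, 0, 0], [0, 0, 0]], "dr": [[0, 0, 0.025], [0, 0, 0.05], [0, 0, 0.075], [0, 0, 0.1], [0, 0, 0.125], [0, 0, 0.15], [0, 0, 0.175], [0, 0, 0.2], [0, 0, 0.225], [0, 0, 0.25]], "claw": [0.32, 0.32, 0.32, 0.32, 0.32, 0.32, 0.32, 0.32, 0.32, 0.32]}}

```text
time_s: 13.45
tcp_pos: [0.518, -0.0655, 0.0669]
eef_rot: [-180.0, -0.2, 175.2]
contact_force: [-3.2, 1.6, -1.6]
gripper_width: 0.0279
gripper_force: 1.4
```

Call:
{"op": "jog_arm", "data": {"travel": [[0, 0, 0], [0, 0, 0], [0, 0, 0], [0, 0, 0], [0, 0, 0], [0, 0, 0], [0, 0, 0], [0, 0, 0], [0, 0, -0.04], [0, 0, -0.08]], "dr": [[0, 0, 0.02], [0, 0, 0.04], [0, 0, 0.06], [0, 0, 0.08], [0, 0, 0.1], [0, 0, 0.12], [0, 0, 0.14], [0, 0, 0.125], [0, 0, 0.12], [0, 0, 0.12]], "claw": [0.32, 0.32, 0.32, 0.32, 0.32, 0.32, 0.32, 0.32, 0.32, 0.32]}}

```text
time_s: 14.7
tcp_pos: [0.5195, -0.0655, 0.1079]
eef_rot: [-180.0, -0.0, 132.3]
contact_force: [-0.0, 0.2, 0.2]
gripper_width: 0.0283
gripper_force: 0.0
```

Run:
```python
from mv import *
s=r.get_state(); print(s['tcp_pos'],s['eef_rot'],s['joints'][5],s['contact_force'],s['moment'],tob(s['tcp_pos'][None]))
for n in ('side','scene'):
    c=cap(n); v,u=np.nonzero(c['range_z']>0); b=tob(pts(c,np.c_[u,v]))
    m=(abs(b[:,1])<.045)&(b[:,0]>-.06)&(b[:,0]<-.02)&(b[:,2]>.024)&(b[:,2]<.041); print('heel',b[m].mean(0),m.sum())
    w=(np.hypot(b[:,1],b[:,0]-.0172)<.036)&(b[:,2]>.064)&(b[:,2]<.088)
    print(w.sum(),cv2.fitLine(b[w][:,:2].astype(np.float32),cv2.DIST_HUBER,0,.01,.01).ravel())
    q=b[w][:,:2]-[.0172,0]; print(np.histogram(np.rad2deg(np.arctan2(q[:,1],q[:,0])),bins=np.arange(-180,181,20),weights=(np.hypot(*q.T)>.013)*1.)[0])
```

```text
[ 0.5195 -0.0655  0.1079] [-179.9584   -0.0093  132.3269] -151.9969258382056 [-0.0028  0.2041  0.1863] [-0.0691 -0.0766  0.0014] [[ 0.0162 -0.0001  0.1079]]
heel [-0.0372  0.0009  0.0324] 212
250 [ 0.2798  0.9601  0.0138 -0.0024]
[ 0.  0.  4. 76.  0.  0.  0.  0.  0.  0.  0.  0. 49. 21.  0.  0.  0.  0.]
heel [-0.0321 -0.0374  0.039 ] 2
23 [ 0.2894  0.9572  0.019  -0.007 ]
[0. 0. 0. 8. 5. 0. 1. 0. 0. 0. 0. 0. 4. 0. 0. 0. 0. 0.]
```

Call:
{"op": "jog_arm", "data": {"travel": [[0, 0, 0], [0, 0, 0], [0, 0, 0], [0, 0, 0], [0, 0, 0], [0, 0, 0], [0, 0, 0], [0, 0, 0], [0, 0, 0], [0, 0, 0]], "dr": [[0, 0, -0.028], [0, 0, -0.056], [0, 0, -0.084], [0, 0, -0.112], [0, 0, -0.14], [0, 0, -0.168], [0, 0, -0.196], [0, 0, -0.224], [0, 0, -0.252], [0, 0, -0.28]], "claw": [0.32, 0.32, 0.32, 0.32, 0.32, 0.32, 0.32, 0.32, 0.32, 0.32]}}

```text
time_s: 16.05
tcp_pos: [0.5194, -0.0654, 0.107]
eef_rot: [180.0, -0.0, -126.6]
contact_force: [0.6, -0.4, 0.3]
gripper_width: 0.0278
gripper_force: 0.0
```

Call:
{"op": "jog_arm", "data": {"travel": [[0, 0, 0], [0, 0, 0], [0, 0, 0], [0, 0, 0], [0, 0, 0], [0, 0, 0], [0, 0, 0], [0, 0, 0], [0, 0, 0], [0, 0, 0.03]], "dr": [[0, 0, -0.028], [0, 0, -0.056], [0, 0, -0.084], [0, 0, -0.112], [0, 0, -0.14], [0, 0, -0.168], [0, 0, -0.196], [0, 0, -0.224], [0, 0, -0.234], [0, 0, -0.234]], "claw": [0.32, 0.32, 0.32, 0.32, 0.32, 0.32, 0.32, 0.32, 0.32, 0.32]}}

```text
time_s: 17.3
tcp_pos: [0.5204, -0.0652, 0.0925]
eef_rot: [-179.9, -0.1, -42.8]
contact_force: [-0.1, 0.9, -0.2]
gripper_width: 0.0276
gripper_force: 0.0
```

Call:
{"op": "jog_arm", "data": {"travel": [[0, 0, 0.054], [0, 0, 0.054], [0, 0, 0.054], [0, 0, 0.054], [0, 0, 0.054], [0, 0, 0.054], [0, 0, 0.054], [0, 0, 0.054], [0, 0, 0.054], [0, 0, 0.054]], "dr": [[0, 0, 0], [0, 0, 0.01], [0, 0, 0.025], [0, 0, 0.045], [0, 0, 0.07], [0, 0, 0.095], [0, 0, 0.12], [0, 0, 0.145], [0, 0, 0.17], [0, 0, 0.195]], "claw": [0.32, 0.32, 0.32, 0.32, 0.32, 0.32, 0.32, 0.32, 0.32, 0.32]}}

```text
time_s: 18.55
tcp_pos: [0.519, -0.0652, 0.0641]
eef_rot: [179.9, -0.0, -113.4]
contact_force: [-0.1, 2.6, -1.6]
gripper_width: 0.0279
gripper_force: 1.2
```

Call:
{"op": "jog_arm", "data": {"travel": [[0, 0, 0], [0, 0, 0], [0, 0, 0], [0, 0, 0], [0, 0, 0], [0, 0, 0], [0, 0, 0], [0, 0, 0], [0, 0, 0], [0, 0, 0]], "dr": [[0, 0, 0.025], [0, 0, 0.05], [0, 0, 0.075], [0, 0, 0.1], [0, 0, 0.125], [0, 0, 0.15], [0, 0, 0.175], [0, 0, 0.2], [0, 0, 0.225], [0, 0, 0.25]], "claw": [0.32, 0.32, 0.32, 0.32, 0.32, 0.32, 0.32, 0.32, 0.32, 0.32]}}

```text
time_s: 19.8
tcp_pos: [0.5177, -0.0652, 0.0635]
eef_rot: [-179.9, -0.2, 156.6]
contact_force: [-1.3, 1.9, -1.4]
gripper_width: 0.0281
gripper_force: 1.4
```

Call:
{"op": "jog_arm", "data": {"travel": [[0, 0, 0], [0, 0, 0], [0, 0, 0], [0, 0, 0], [0, 0, 0], [0, 0, -0.04], [0, 0, -0.08], [0, 0, -0.08], [0, 0, -0.08], [0, 0, -0.08]], "dr": [[0, 0, 0.025], [0, 0, 0.05], [0, 0, 0.075], [0, 0, 0.1], [0, 0, 0.085], [0, 0, 0.08], [0, 0, 0.08], [0, 0, 0.05], [0, 0, 0.022], [0, 0, -0.006]], "claw": [0.32, 0.32, 0.32, 0.32, 0.32, 0.32, 0.32, 0.32, 0.32, 0.32]}}

```text
time_s: 21.05
tcp_pos: [0.5191, -0.0654, 0.1042]
eef_rot: [-180.0, -0.1, 159.4]
contact_force: [0.5, 1.0, -1.0]
gripper_width: 0.0281
gripper_force: 0.0
```

```bash
cat > chk.py <<'E'
from mv import *
s=r.get_state(); print(s['time_s'],s['tcp_pos'],s['eef_rot'],s['joints'][5],s['contact_force'],s['moment'],tob(s['tcp_pos'][None]))
for n in ('side','scene'):
    c=cap(n); v,u=np.nonzero(c['range_z']>0); b=tob(pts(c,np.c_[u,v]))
    m=(abs(b[:,1])<.045)&(b[:,0]>-.06)&(b[:,0]<-.02)&(b[:,2]>.024)&(b[:,2]<.041); print(n,'heel',b[m].mean(0),m.sum())
    w=(np.hypot(b[:,1],b[:,0]-.0172)<.036)&(b[:,2]>.062)&(b[:,2]<.087)
    l=cv2.fitLine(b[w][:,:2].astype(np.float32),cv2.DIST_HUBER,0,.01,.01).ravel(); print(w.sum(),'wing',np.rad2deg(np.arctan2(l[1],l[0]))%180,l[2:])
    q=b[w][:,:2]-[.0172,0]; f=np.hypot(*q.T)>.013; print(np.histogram(np.rad2deg(np.arctan2(q[f,1],q[f,0])),bins=np.arange(-180,181,20))[0],'z98',np.percentile(b[w][f,2],98))
E
python3 chk.py
```

```text
21.05 [ 0.5191 -0.0654  0.1042] [-179.9713   -0.0678  159.3943] -124.9105945696638 [ 0.465  0.965 -1.017] [-0.0251 -0.0088  0.0439] [[0.0163 0.0003 0.1042]]
side heel [-0.0373  0.0004  0.0327] 216
215 wing 69.30619 [0.0146 0.0012]
[ 0  0 12 60  0  0  0  0  0  0  0  0 49  4  0  0  0  0] z98 0.08494417835859193
scene heel [-0.0438 -0.0084  0.0324] 4
31 wing 56.030373 [ 0.0099 -0.0245]
[ 0  0  0 28  3  0  0  0  0  0  0  0  0  0  0  0  0  0] z98 0.0858828051760557
```

Call:
{"op": "jog_arm", "data": {"travel": [[0, 0, 0], [0, 0, 0], [0, 0, 0], [0, 0, 0], [0, 0, 0], [0, 0, 0], [0, 0, 0], [0, 0, 0], [0, 0, 0], [0, 0, 0]], "dr": [[0, 0, -0.028], [0, 0, -0.056], [0, 0, -0.084], [0, 0, -0.112], [0, 0, -0.14], [0, 0, -0.168], [0, 0, -0.196], [0, 0, -0.224], [0, 0, -0.252], [0, 0, -0.28]], "claw": [0.32, 0.32, 0.32, 0.32, 0.32, 0.32, 0.32, 0.32, 0.32, 0.32]}}

```text
time_s: 22.4
tcp_pos: [0.5193, -0.0654, 0.1047]
eef_rot: [179.9, -0.0, -100.1]
contact_force: [-0.3, 0.6, 0.6]
gripper_width: 0.028
gripper_force: 0.0
```

Call:
{"op": "jog_arm", "data": {"travel": [[0, 0, 0], [0, 0, 0], [0, 0, 0], [0, 0, 0], [0, 0, 0], [0, 0, 0], [0, 0, 0], [0, 0, 0.04], [0, 0, 0.084], [0, 0, 0.084]], "dr": [[0, 0, -0.028], [0, 0, -0.056], [0, 0, -0.084], [0, 0, -0.112], [0, 0, -0.14], [0, 0, -0.153], [0, 0, -0.153], [0, 0, -0.153], [0, 0, -0.153], [0, 0, -0.143]], "claw": [0.32, 0.32, 0.32, 0.32, 0.32, 0.32, 0.32, 0.32, 0.32, 0.32]}}

```text
time_s: 23.65
tcp_pos: [0.5182, -0.0655, 0.0614]
eef_rot: [179.8, 0.1, -49.0]
contact_force: [0.1, 0.8, 1.5]
gripper_width: 0.0279
gripper_force: 0.0
```

Call:
{"op": "jog_arm", "data": {"travel": [[0, 0, 0], [0, 0, 0], [0, 0, 0], [0, 0, 0], [0, 0, 0], [0, 0, 0], [0, 0, 0], [0, 0, 0], [0, 0, 0], [0, 0, 0]], "dr": [[0, 0, 0.02], [0, 0, 0.045], [0, 0, 0.07], [0, 0, 0.095], [0, 0, 0.12], [0, 0, 0.145], [0, 0, 0.17], [0, 0, 0.195], [0, 0, 0.22], [0, 0, 0.245]], "claw": [0.32, 0.32, 0.32, 0.32, 0.32, 0.32, 0.32, 0.32, 0.32, 0.32]}}

```text
time_s: 24.9
tcp_pos: [0.5186, -0.0653, 0.0627]
eef_rot: [179.9, -0.1, -137.4]
contact_force: [-1.9, -0.0, -0.9]
gripper_width: 0.0281
gripper_force: 1.4
```

Call:
{"op": "jog_arm", "data": {"travel": [[0, 0, 0], [0, 0, 0], [0, 0, 0], [0, 0, 0], [0, 0, 0], [0, 0, 0], [0, 0, 0], [0, 0, 0], [0, 0, 0], [0, 0, 0]], "dr": [[0, 0, 0.025], [0, 0, 0.05], [0, 0, 0.075], [0, 0, 0.1], [0, 0, 0.12], [0, 0, 0.135], [0, 0, 0.15], [0, 0, 0.16], [0, 0, 0.16], [0, 0, 0.16]], "claw": [0.32, 0.32, 0.32, 0.32, 0.32, 0.32, 0.32, 0.32, 0.32, 0.32]}}

```text
time_s: 26.15
tcp_pos: [0.5192, -0.0653, 0.0632]
eef_rot: [-180.0, -0.0, 165.6]
contact_force: [-1.9, 1.9, -1.2]
gripper_width: 0.0282
gripper_force: 0.9
```

```bash
python3 chk.py
```

```text
26.15 [ 0.5192 -0.0653  0.0632] [-179.9852   -0.0479  165.5531] -118.76128513790168 [-1.9054  1.8983 -1.2198] [0.3439 0.5601 0.0001] [[0.0164 0.0002 0.0632]]
side heel [-0.0374  0.0003  0.0327] 206
74 wing 130.57884 [ 0.0205 -0.0175]
[ 1  0  0  0  1 51  0  0  0  0  0  0  0  0  0  0  4  7] z98 0.08325176913486221
scene heel [-0.0385 -0.0085  0.0366] 4
24 wing 98.483925 [ 0.0282 -0.026 ]
[ 0  0  0  0  0 23  1  0  0  0  0  0  0  0  0  0  0  0] z98 0.08481650897482496
```

Call:
{"op": "jog_arm", "data": {"travel": [[0, 0, 0], [0, 0, 0], [0, 0, 0], [0, 0, 0], [0, 0, 0], [0, 0, 0], [0, 0, 0], [0, 0, 0], [0, 0, 0], [0, 0, 0]], "dr": [[0, 0, 0.008], [0, 0, 0.016], [0, 0, 0.024], [0, 0, 0.03], [0, 0, 0.034], [0, 0, 0.037], [0, 0, 0.04], [0, 0, 0.043], [0, 0, 0.043], [0, 0, 0.043]], "claw": [0.32, 0.32, 0.32, 0.32, 0.32, 0.32, 0.32, 0.32, 0.32, 0.32]}}

```text
time_s: 27.5
tcp_pos: [0.5195, -0.065, 0.0635]
eef_rot: [180.0, -0.0, 150.1]
contact_force: [-2.9, 4.5, -1.1]
gripper_width: 0.0285
gripper_force: 2.6
```

```bash
python3 -c "
from mv import *
s=r.get_state(); print(s['tcp_pos'],s['eef_rot'],s['moment'],s['contact_force'],s['gripper_force'])"
```

```text
[ 0.5195 -0.065   0.0635] [179.9916  -0.0269 150.0865] [1.6139 1.1489 0.1006] [-2.9349  4.4661 -1.056 ] 2.562542175874114
```

Call:
{"op": "jog_arm", "data": {"travel": [[0.0005, 0.0009, 0], [0.001, 0.0017, 0], [0.001, 0.0017, 0], [0.001, 0.0017, 0], [0.001, 0.0017, 0], [0.001, 0.0017, 0], [0.001, 0.0017, 0], [0.001, 0.0017, 0], [0.001, 0.0017, 0], [0.001, 0.0017, 0]], "dr": [[0, 0, 0], [0, 0, 0], [0, 0, 0.003], [0, 0, 0.006], [0, 0, 0.009], [0, 0, 0.012], [0, 0, 0.012], [0, 0, 0.012], [0, 0, 0.012], [0, 0, 0.012]], "claw": [0.32, 0.32, 0.32, 0.32, 0.32, 0.32, 0.32, 0.32, 0.32, 0.32]}}

```text
time_s: 28.75
tcp_pos: [0.5194, -0.064, 0.0635]
eef_rot: [180.0, -0.0, 145.7]
contact_force: [-3.7, 5.2, 0.3]
gripper_width: 0.0281
gripper_force: 3.1
```

```bash
python3 chk.py; python3 -c "
from mv import *
c=cap('side');a=cap('scene')
x=cv2.resize(a['pixels'][100:220,280:380],None,fx=4,fy=4,interpolation=2); y=cv2.resize(c['pixels'][180:280,240:323],None,fx=4.8,fy=4.8,interpolation=2)
cv2.imwrite('pics/home.png',np.hstack([y[:480,:400],x])[...,::-1])"
```

```text
28.75 [ 0.5194 -0.064   0.0635] [179.998   -0.0273 145.7499] -138.68048957625 [-3.7196  5.1693  0.3053] [1.6353 1.3119 0.1463] [[ 0.0177 -0.0001  0.0635]]
side heel [-0.0375  0.0001  0.0326] 215
211 wing 131.54335 [ 0.0111 -0.0066]
[ 0  0  0  0 52 18 12  4  1  0  0  0  0  0  0 12 20 32] z98 0.08592241372730058
scene heel [-0.0392 -0.0382  0.0322] 2Traceback (most recent call last):
  File "chk.py", line 7, in <module>
    l=cv2.fitLine(b[w][:,:2].astype(np.float32),cv2.DIST_HUBER,0,.01,.01).ravel(); print(w.sum(),'wing',np.rad2deg(np.arctan2(l[1],l[0]))%180,l[2:])
      ~~~~~~~~~~~^^^^^^^^^^^^^^^^^^^^^^^^^^^^^^^^^^^^^^^^^^^^^^^^^^^^^^^^
cv2.error: OpenCV(4.12.0) /io/opencv/modules/imgproc/src/linefit.cpp:50: error: (-215:Assertion failed) count > 0 in function 'fitLine2D_wods'
```

View pics/home.png

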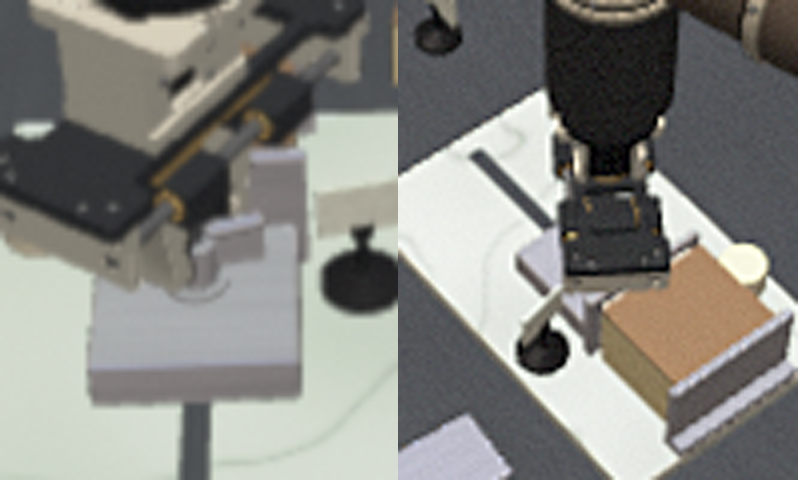

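Call:
{"op": "jog_arm", "data": {"travel": [[0, 0, 0], [0, 0, 0], [0, 0, 0], [0, 0, 0], [0, 0, 0], [0, 0, 0], [0, 0, 0], [0, 0, 0], [0, 0, 0], [0, 0, 0]], "dr": [[0, 0, 0.002], [0, 0, 0.004], [0, 0, 0.006], [0, 0, 0.008], [0, 0, 0.01], [0, 0, 0.012], [0, 0, 0.012], [0, 0, 0.012], [0, 0, 0.012], [0, 0, 0.012]], "claw": [0.32, 0.32, 0.32, 0.32, 0.32, 0.32, 0.32, 0.32, 0.32, 0.32]}}

```text
time_s: 30.2
tcp_pos: [0.5194, -0.064, 0.0635]
eef_rot: [-180.0, -0.0, 141.5]
contact_force: [-4.3, 4.9, -0.7]
gripper_width: 0.0279
gripper_force: 15.7
```

```bash
python3 chk.py 2>/dev/null|head -3
```

```text
30.2 [ 0.5194 -0.064   0.0635] [-179.9887   -0.0249  141.48  ] -142.96699691067457 [-4.3035  4.8639 -0.6534] [1.749  1.3629 0.6054] [[ 0.0177 -0.      0.0635]]
side heel [-0.038  -0.0009  0.0327] 207
246 wing 122.98326 [ 0.0117 -0.0042]
```

Call:
{"op": "jog_arm", "data": {"travel": [[0, 0, 0], [0, 0, 0], [0, 0, -0.05], [0, 0, -0.12], [0, 0, -0.24], [0, 0, -0.36], [0, 0, -0.48], [0, 0, -0.5], [0, 0, -0.5], [0, 0, -0.5]], "dr": [[0, 0, -0.015], [0, 0, -0.035], [0, 0, -0.035], [0, 0, -0.035], [0, 0, -0.035], [0, 0, -0.035], [0, 0, -0.035], [0, 0, -0.035], [0, 0, -0.035], [0, 0, -0.035]], "claw": [0.32, 0.32, 0.32, 0.32, 0.32, 0.32, 0.32, 0.32, 0.32, 0.32]}}

```text
time_s: 31.55
tcp_pos: [0.5192, -0.0644, 0.3121]
eef_rot: [-179.9, -0.1, 154.0]
contact_force: [0.5, 0.2, 0.6]
gripper_width: 0.0282
gripper_force: 0.0
```

```bash
python3 look.py fin_ ; python3 -c "
from mv import *
b=cap('side'); c=cap('scene')
x=cv2.resize(c['pixels'][100:220,280:380],None,fx=4,fy=4,interpolation=2); y=cv2.resize(b['pixels'][180:280,240:323],None,fx=4.8,fy=4.8,interpolation=2)
cv2.imwrite('pics/final.png',np.hstack([y[:480,:398],x])[...,::-1])"
```

```text
scene heel 6 [-0.0365 -0.0007  0.0388] [-0.0227  0.0426  0.0405] [-0.0299  0.0206  0.0397]
scene foot top 300 [-0.0376 -0.0505  0.0433] [0.0335 0.0454 0.0486] [-0.0028 -0.0067  0.0458]
scene wings 92 [ 0.0085 -0.0349  0.0677] [0.0261 0.0283 0.0884] [ 0.0184 -0.0035  0.0778]
scene stud 294 [-0.0192 -0.0143  0.3676] [0.0484 0.0121 0.4872] [ 0.0305 -0.0025  0.4212]
wing angle [ 0.1816 -0.9834  0.0195 -0.0084]
scene plate top 131 [ 0.0578 -0.0516  0.0863] [0.0841 0.0484 0.0918] [ 0.0688 -0.0035  0.0887]
scene cheese top 600 [ 0.0727 -0.0492  0.0832] [0.1567 0.0472 0.0887] [ 0.1157 -0.001   0.0859]
tip nut []
side heel 207 [-0.0398 -0.0422  0.0247] [-0.0358  0.042   0.0406] [-0.0378  0.0001  0.0326]
side foot top 891 [-0.0378 -0.0457  0.0438] [0.0411 0.0488 0.0485] [-0.0065  0.0006  0.0465]
side wings 216 [ 0.008  -0.03    0.0667] [0.0231 0.0327 0.086 ] [0.0145 0.0016 0.0765]
side stud 1880 [-0.0294 -0.0143  0.3191] [0.0303 0.0138 0.5556] [-0.0161 -0.0016  0.4632]
wing angle [ 0.1786 -0.9839  0.0139  0.0063]
side plate top 278 [ 0.0561 -0.0482  0.0861] [0.084  0.0506 0.0914] [0.0685 0.0019 0.0882]
side cheese top 952 [ 0.0724 -0.0459  0.0845] [0.1624 0.0497 0.0887] [0.1155 0.0022 0.0869]
tip nut [(0.64, [279.7, 227.6]), (0.55, [282.8, 259.7])]
```

View pics/final.png

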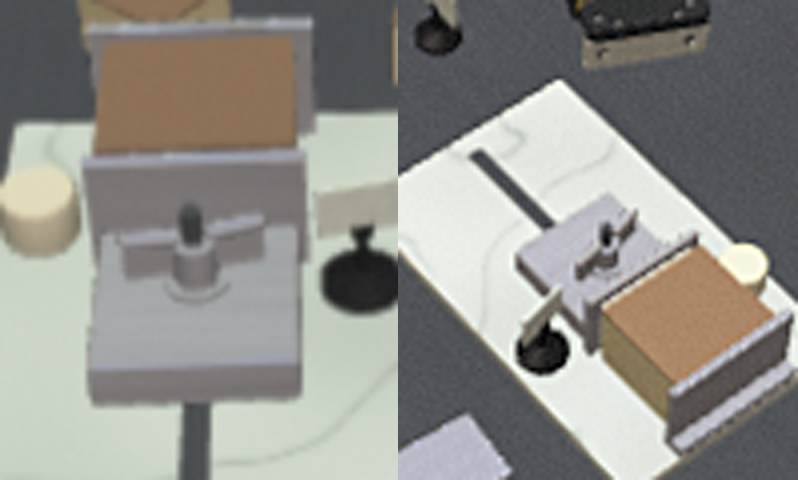

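Wings are at 100.4°, which matches the home angle, and the stroke count and hard stop agree with it. The stop may have crept back slightly, so I'll check that to sub-pixel accuracy.

Run:
```python
from mv import *
a=cv2.imread('pics/after_side.png',0).astype(np.float32); b=cv2.imread('pics/fin_side.png',0).astype(np.float32)
for n,(x0,y0,x1,y1) in dict(heel=(110,355,350,440),plate_l=(105,150,345,180),cheese=(120,40,335,140),backplate=(105,5,360,35),sign=(350,180,460,340),truckle=(15,165,110,280)).items():
    p,q=a[y0:y1,x0:x1].copy(),b[y0:y1,x0:x1].copy()
    print(n,cv2.phaseCorrelate(p,q,cv2.createHanningWindow(p.shape[::-1],cv2.CV_32F)))
    w=np.eye(2,3,dtype=np.float32); cc,w=cv2.findTransformECC(p,q,w,cv2.MOTION_TRANSLATION); print('   ecc',cc,w[:,2])
c=cap('side'); H=[np.r_[tow([x,0]),.046] for x in (-.04,-.041)]; print('px/mm in crop',5*np.diff(proj(c,H),axis=0))
```

```text
heel ((-0.037512899107525755, 0.10530781878152595), 0.7704940799430564)
   ecc 0.9960934904692329 [-0.0638  0.9309]
plate_l ((24.84358433820549, 0.4169168737947757), 0.2833913922309875)
   ecc 0.998264126929193 [0.5601 0.1897]
cheese ((-4.528566814009039, -0.10166114082512223), 0.22904252140610307)
   ecc 0.02097899013021493 [-2.0232  0.6818]
backplate ((0.014611543053121068, 0.0110674490274274), 1.0602029455204804)
   ecc 0.9996230493793141 [ 0.0123 -0.0146]
sign ((0.04290064829574192, -0.04495041550744361), 0.9976594350735346)
   ecc 0.9999149407657424 [-0.0137  0.0002]
truckle ((0.018964856629246185, -0.19924807991009885), 0.9114351378546821)
   ecc 0.999883462073707 [ 0.0115 -0.0089]
px/mm in crop [[-0.0644  1.6351]]
```

The heel has crept back about 0.55 mm from its snug position. The sign and truckle have not moved. I'll nudge the stop back up to snug at the heel.

Run:
```python
from mv import *
p=[*tow([.0177,-.0]),.314]; y=-48.6-88.2-57.6-.043*360-.024*360+12.6
s=r.get_state(); print(y,s['eef_rot'],s['tcp_pos'],p)
json.dump(dict(p=p,y=y),open('cmd.json','w'))
plan([*tow([-.075,0]),.15],-89.3); print(load())
```

```text
-205.92 [-179.9655   -0.0373  154.0739] [ 0.5196 -0.0643  0.3131] [np.float64(0.5193837590852161), np.float64(-0.06400132095701), 0.314]
travel [-0.0831, -0.1657, 0.328] dr z -0.3239 rows 11.0
{'p': [0.520539006020769, -0.15667920615363007, 0.15], 'y': -89.31599999999997}
```

Call:
{"op": "jog_arm", "data": {"travel": [[-0.03, -0.06, 0], [-0.06, -0.12, 0], [-0.0831, -0.1657, 0], [-0.0831, -0.1657, 0.1], [-0.0831, -0.1657, 0.2], [-0.0831, -0.1657, 0.3], [-0.0831, -0.1657, 0.328], [-0.0831, -0.1657, 0.328], [-0.0831, -0.1657, 0.328], [-0.0831, -0.1657, 0.328]], "dr": [[0, 0, -0.029], [0, 0, -0.058], [0, 0, -0.087], [0, 0, -0.116], [0, 0, -0.145], [0, 0, -0.174], [0, 0, -0.203], [0, 0, -0.232], [0, 0, -0.261], [0, 0, -0.29]], "claw": [0.32, 0.32, 0.32, 0.32, 0.32, 0.32, 0.32, 0.32, 0.32, 0.32]}}

```text
time_s: 33.15
tcp_pos: [0.5208, -0.157, 0.1493]
eef_rot: [180.0, -0.0, -101.2]
contact_force: [0.1, 0.0, -0.1]
gripper_width: 0.0279
gripper_force: 0.0
```

Call:
{"op": "jog_arm", "data": {"travel": [[0, 0, 0], [0, 0, 0], [0, 0, 0], [0, 0, 0.1], [0, 0, 0.2], [0, 0, 0.232], [0, 0, 0.232], [0, 0, 0.232], [0, 0, 0.232], [0, 0, 0.232]], "dr": [[0, 0, -0.02], [0, 0, -0.034], [0, 0, -0.034], [0, 0, -0.034], [0, 0, -0.034], [0, 0, -0.034], [0, 0, -0.034], [0, 0, -0.034], [0, 0, -0.034], [0, 0, -0.034]], "claw": [0.32, 0.32, 0.32, 0.32, 0.32, 0.32, 0.32, 0.32, 0.32, 0.32]}}

```text
time_s: 34.4
tcp_pos: [0.5215, -0.1569, 0.0347]
eef_rot: [-179.9, 0.0, -89.3]
contact_force: [0.1, -0.4, -0.6]
gripper_width: 0.0279
gripper_force: 0.0
```

Call:
{"op": "jog_arm", "data": {"travel": [[-0.02, 0, 0], [-0.036, 0, 0], [-0.044, 0, 0], [-0.047, 0, 0], [-0.05, 0, 0], [-0.053, 0, 0], [-0.055, 0, 0], [-0.057, 0, 0], [-0.057, 0, 0], [-0.057, 0, 0]], "dr": [[0, 0, 0], [0, 0, 0], [0, 0, 0], [0, 0, 0], [0, 0, 0], [0, 0, 0], [0, 0, 0], [0, 0, 0], [0, 0, 0], [0, 0, 0]], "claw": [0.32, 0.32, 0.32, 0.32, 0.32, 0.32, 0.32, 0.32, 0.32, 0.32]}}

```text
time_s: 35.65
tcp_pos: [0.5204, -0.1302, 0.0336]
eef_rot: [180.0, -0.1, -89.3]
contact_force: [1.5, -13.4, -2.9]
gripper_width: 0.0282
gripper_force: 6.4
```

Call:
{"op": "jog_arm", "data": {"travel": [[-0.001, 0, 0], [-0.0025, 0, 0], [-0.0025, 0, 0], [-0.0025, 0, 0], [0.02, 0, 0], [0.06, 0, 0], [0.06, 0, -0.12], [0.06, 0, -0.24], [0.06, 0, -0.36], [0.06, 0, -0.48]], "dr": [[0, 0, 0], [0, 0, 0], [0, 0, 0], [0, 0, 0], [0, 0, 0], [0, 0, 0], [0, 0, 0], [0, 0, 0], [0, 0, 0], [0, 0, 0]], "claw": [0.32, 0.32, 0.32, 0.32, 0.32, 0.32, 0.32, 0.32, 0.32, 0.32]}}

```text
time_s: 36.9
tcp_pos: [0.5204, -0.1584, 0.2758]
eef_rot: [-180.0, 0.0, -89.3]
contact_force: [1.9, 0.2, -0.8]
gripper_width: 0.0282
gripper_force: 0.0
```

```bash
python3 look.py fin2_ | grep side
python3 - <<'E'
from mv import *
a=cv2.imread('pics/after_side.png',0).astype(np.float32); b=cv2.imread('pics/fin2_side.png',0).astype(np.float32)
for n,(x0,y0,x1,y1) in dict(heel=(110,355,350,440),plate=(105,150,345,180)).items():
    p,q=a[y0:y1,x0:x1].copy(),b[y0:y1,x0:x1].copy()
    print(n,cv2.findTransformECC(p,q,np.eye(2,3,dtype=np.float32),cv2.MOTION_TRANSLATION)[1][:,2])
s=r.get_state(); print(s['time_s'],s['tcp_pos'],s['contact_force'])
c=cap('side'); v,u=np.nonzero(c['range_z']>0); b=tob(pts(c,np.c_[u,v])); w=(abs(b[:,1])<.05)&(b[:,0]>-.03)&(b[:,0]<.05)&(b[:,2]>.066)&(b[:,2]<.0905)
l=cv2.fitLine(b[w][:,:2].astype(np.float32),cv2.DIST_HUBER,0,.01,.01).ravel(); print('wing',np.rad2deg(np.arctan2(l[1],l[0]))%180)
E
```

```text
side heel 213 [-0.0393 -0.0425  0.0245] [-0.0352  0.0426  0.0405] [-0.0373  0.0004  0.0326]
side foot top 896 [-0.0375 -0.0458  0.0441] [0.0413 0.049  0.0487] [-0.0059  0.0005  0.0466]
side wings 216 [ 0.0081 -0.0292  0.0669] [0.023  0.0323 0.086 ] [0.0152 0.0012 0.0764]
side stud 16 [ 0.0125 -0.0024  0.0902] [0.0234 0.0068 0.0949] [0.0178 0.0017 0.0924]
side plate top 277 [ 0.0571 -0.0475  0.0862] [0.084  0.052  0.0909] [0.0688 0.0025 0.0882]
side cheese top 936 [ 0.073  -0.0443  0.0848] [0.1619 0.0499 0.0886] [0.1158 0.0025 0.0869]
heel [ 0.0267 -0.0071]
plate [-0.0003  0.0128]
37.1 [ 0.5212 -0.1583  0.2749] [-0.1834  0.0238 -1.7496]
wing 100.2643
```

The stop is back at the snug position (zero shift against the first push). The nut is at 100.3°, its home angle, and the arm is clear. I'll hand in.

```bash
python3 -c "
from plant import r
print(r.close_job())"
```

```text
the job is handed in; nothing more can be done
None
```

Job handed in at about 37 s with the cheese snug between the pad and back plate and the wing nut fully home; the stop crept back 0.55 mm while I tightened the nut, so I pushed it back to snug afterwards.

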